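Slide a loaded tray up over a step and home against a buffer

TASK

Take the tray by its red post and slide it, with the bottle standing on it, from the wooden loading deck up over the step and under the side lips of the metal station until the rubber buffer of the blue end stop is pushed fully in; then let go. Slide it gently: do not ram the step, rails or stop, do not carry the tray high through the air, and handle nothing but the tray. The bottle must stay standing on its cork pad, and the things round about must stay where they are.

Things in the scene. Friction and masses are not known exactly. Their poses are not given: they have to be found in the camera images.
- tray: Flat green metal tray, 150 (x) x 100 (y) x 10 mm thick, 0.2 to 0.45 kg. Origin: centre of its underside; x points to its nose (travel direction), z up. The nose's lower edge is bevelled, 6 mm high and 8 mm long. A cork pad for the bottle lies on it and a red post stands at its rear.
- post (a point): Top of the tray's red square upright post (the handle), 18 x 18 mm, 58 mm behind the tray's origin (x = -58 mm); it stands from 10 to 70 mm above the tray's underside.
- pad (a point): Centre of the top of the tray's 60 x 60 mm cork pad, 28 mm ahead of the tray's origin, 12 mm above its underside.
- bottle: Small brown bottle with a black cap, 36 mm diameter, 82 mm tall, about 0.08 kg, standing loose on the cork pad, up to 8 mm off its centre. Origin: centre of its underside.
- loading_deck: Fixed wooden deck on which the tray starts, 128 mm wide. Its flat top is 20 mm above its origin; it reaches from 4 mm to 169 mm behind the origin (along -x); same x direction as the station. Its top lies 5 to 10 mm lower than the station's top, differently each time.
- station: Fixed metal receiving station, 128 mm wide, 225 mm long, with side rails and lips and a blue end stop. Origin: on the table under the middle of its front edge (the step); x is the travel direction, into the station; z up. Its flat top is 24 mm above the origin.
- mouth (a point): On the station's top, mid-channel, 45 mm past the step, where the lips begin. The rails form a channel 104 mm wide from 30 mm past the step on, flared to 122 mm at the step. The lips reach 8 mm inward over each side, undersides 14 mm above the station's top (4 mm of play over the tray), with a sloping lead-in of 15 mm.
- buffer (a joint): Black buffer facing the tray on the end stop: 0 out, 0.008 m fully in, then solid (force rises steeply). About 5 N of friction, stays where pushed; tray drag adds up to 6 N. The stop is set anew each time, not measured, to be felt: the tray's origin is 90 to 110 mm past the step when its nose first touches, 8 mm more when home.
- notebook: Red notebook 148 x 108 x 12 mm with a pen on it; bystander.
- dish: Small round ceramic dish, 72 mm wide, 18 mm high; bystander.
- tongs: Copper tongs, 207 mm long, lying at the right edge of the table; bystander.

How it is judged:
On the way, in this order (a step that is already met when the one before it is completed fails the run):
1. the tray's nose is over the step, in the channel under the lips, the bottle standing (x of tray in the frame of station above 0 m and z of tray in the frame of station between 0.0175 and 0.03 m and angle between bottle's own z axis and vertical below 0.12 rad and horizontal distance between bottle and pad below 0.022 m), for 0.1 s.
2. the tray has pushed the buffer fully in (value of joint buffer above 0.0065 m and x of tray in the frame of station above 0.09 m), for 0.2 s.
At the end, for the whole second after the job is handed in: The tray lies flat (within 0.03 rad) on the station under the lips, its origin more than 90 mm past the step and aligned within 0.06 rad, the buffer pushed in at least 6.5 of its 8 mm, the bottle standing (within 0.12 rad) within 22 mm of the cork pad's centre, everything at rest (all of step 2 and angle between bottle's own z axis and vertical below 0.12 rad and horizontal distance between bottle and pad below 0.022 m and z of tray in the frame of station between 0.022 and 0.0265 m and angle between tray's own z axis and vertical below 0.03 rad and angle between the x axis of tray and the x axis of station, either way round below 0.06 rad and linear speed of tray below 0.01 m/s and linear speed of bottle below 0.02 m/s); the robot touches nothing.
It fails at once if the tray is forced against the station (step, rails, lips or stop) with more than 25 N (contact force between tray and station above 25 N).
It fails at once if the bottle tips more than 0.35 rad or the tray more than 0.15 rad (angle between bottle's own z axis and vertical above 0.35 rad or angle between tray's own z axis and vertical above 0.15 rad).
It fails at once if the tray is carried through the air: its underside more than 25 mm above the station's top (z of tray in the frame of station above 0.049 m).
It fails at once if the gripper pushes on the station or the end stop itself with more than 10 N (contact force between any of the fingers, the arm and station above 10 N).
It fails at once if a bystander is moved more than 20 mm (distance of any of notebook, dish, tongs from where it was at the start of the episode above 0.02 m).
It also fails if it takes over 61 s, if anything falls off the work surface, if the arm or the gripper's body presses on something with over 40 N, if the wrist force passes 120 N, or if a joint passes its speed limit or range.

ROBOT

A 6-joint arm with a two-finger parallel gripper is mounted at the origin on a cart in front of the work surface, level with it; the furniture and walls round the work are solid. World frame = base frame: x ahead of the robot, y to its left, z up, the work surface at z = 0. Lengths are in m, angles in rad, forces in N, time in s.
With the tool pointing down it reaches from about 0.325 to 1 m from the base axis. Payload 5.1 kg.
Tool frame: the origin (TCP) lies midway between the tips of the shut fingers; the grasp point (between the pads) lies 19 mm behind it; z points along the fingers, y is the line along which they close (so a half turn about z gives the same grasp; the last joint's range is limited). The gripper opens to 85 mm and grips with 20 to 120 N. Pads are 22 mm wide; open, the fingers measure 114 mm over their backs; the gripper's body (76 mm by 85 mm) begins 54 mm behind the grasp point. The pads swing forward as they close: fully open they stand 13 mm farther back than shut.
Start: joints at [1.265, 0.124, 1.65, -0, 1.367, -0.083], TCP at [0.144, 0.634, 0.231] pointing down, gripper open.
Joint ranges: [-2.61, 2.61], [-1.02, 2.33], [0.03, 2.71], [-1.35, 4.49], [0.32, 2.68], [-2.91, 2.91]. Speed limits (rad/s): [2.57, 2.57, 3.14, 3.14, 3.14, 3.14].

INTERFACE

Orientations are given as a unit quaternion [x, y, z, w].
In Python, from station import get_obs, vision, job_done gives the robot as it stands. The module is installed in compiled form; this text tells all that it offers.
- The arm moves only by the tool jog_arm, never from a script. Its argument "increments" is a list that holds one entry, the list of rows, each a list of 7 numbers: the shift along the world's x, y, z in cm, then the turn, a rotation vector about the world's x, y, z in degrees, then the closure, from -1 (fully open) to 1 (shut). In form: [[[x, y, z, rx, ry, rz, jaw], ...]]. A call has 1 to 8 rows; each row is the pose to reach, as a shift and turn from the pose commanded when the call began; what a row does not reach only later rows make up. A row lasts 1/10 s, in which the tool goes at most 50 mm and 8.59 degrees, less where a joint would pass 70% of its speed; a pose out of reach is approached as far as the arm can. A call with a gripper value outside its range is refused whole. The fingers move at their own pace and stop on an object; "newtons" is the grip in N (left out, the last holds). Time passes only in rows, so rows that repeat a pose let the fingers close. It gives the time, the measured TCP pose, the force, the opening and the grip force at its end, in the units of the state.
- get_obs(): the state, without advancing time (a new reading comes with each control period).
- vision.grab_frame(name): name is "scene" or "top" or "wrist"; returns a dict with "image" (420x560x3 uint8, blue, green, red), "range_z" (420x560 float32, m along the optical axis (not along the pixel's ray), 0 where there is no reading), "mtx" (3x3 intrinsics, pixels), "dist" ([k1, k2, p1, p2, k3] as OpenCV has them; the pictures are not rectified), "rvec" (rotation vector, rad) and "tvec" (3), from world to camera coordinates, as OpenCV has them; the wrist camera has in their place "T_tool_cam" (4x4, takes a point from camera to tool coordinates, whose origin is the TCP and whose axes are the flange's). Camera axes: x right, y down, z forward; pixel columns grow to the right and rows downward; lengths in m; the calibration is good to about 2 mm. A picture is of the moment at which its call begins: read the wrist's pose just before it.
- job_done(): hands the job in; it is judged then, once.
The state is a dict: "clock": time; "joints": joint angles; "joint_vel": joint speeds; "joint_efforts": joint torques, N m; "position": TCP position; "ee_rot": TCP orientation; "wrist_force": force on the tool from outside, world axes, zero at the start; "ft_torque": the same for the moment, N m; "gripper_width": finger opening in m; "finger_force": force on a finger pad.
Only numpy, scipy, OpenCV 4.12 (cv2) and the standard library are available. Lean on these libraries where they do the work, as an engineer would, in place of code of your own. Each camera call takes 0.05 s, during which the arm holds its last target. There are 200 camera calls.

## Working session

There is one attempt and no reset: what is moved stays moved. The work goes in short steps, Python scripts to look and compute and a tool call to move; the robot and the scene stay as the last step left them, time stands still between calls to the robot, and variables do not carry over. Pictures are saved under pics/ and viewed, at most 10 in all, crops included, and the job is handed in when it is done.

Besides the shell and the picture viewer there is one more tool, called after "Emit:" in YAML: its name, and indented under it one key for each argument. jog_arm: Moves the arm, as the interface text tells. Its arguments: {"type":"object","properties":{"increments":{"type":"array","items":{"type":"array","items":{"type":"array","items":{"type":"number"}}}},"newtons":{"type":"number"}},"required":["increments"]}

```bash
mkdir -p pics
cat > h.py <<'E'
import numpy as np,cv2
from station import get_obs,vision,job_done
def cloud(f,T=None):
    z=f["range_z"];h,w=z.shape
    u,v=np.meshgrid(np.arange(w),np.arange(h))
    p=cv2.undistortPoints(np.stack([u,v],-1).reshape(-1,1,2).astype(np.float64),f["mtx"],f["dist"]).reshape(h,w,2)
    P=np.dstack([p*z[...,None],z])
    if T is not None: return P@T[:3,:3].T+T[:3,3]
    R=cv2.Rodrigues(np.array(f["rvec"],float))[0];t=np.array(f["tvec"],float).ravel()
    return (P-t)@R
E
python3 - <<'E'
from h import *
f={n:vision.grab_frame(n) for n in("top","scene")}
for n in f:
    cv2.imwrite(f"pics/{n}0.png",f[n]["image"]); np.save(n+"0.npy",cloud(f[n])); np.save(n+"0i.npy",f[n]["image"])
print(get_obs())
E
```

```text
{'clock': 0.1, 'joints': array([ 1.26540044e+00,  1.24454651e-01,  1.65151178e+00,  8.27199605e-08,
        1.36749054e+00, -8.26066798e-02]), 'joint_vel': array([-0.00142209, -0.00183695, -0.00143136,  0.00111101,  0.00180495,
       -0.00039132]), 'joint_efforts': array([ 5.56213763e-04, -4.24929965e+01, -3.66652787e+01, -9.62161585e-05,
        3.93195034e-03, -2.42617523e-05]), 'position': array([0.14348846, 0.63341371, 0.23018155]), 'ee_rot': array([ 1.11164329e-01,  9.93801601e-01, -9.14662936e-04, -1.79747237e-04]), 'wrist_force': array([ 0.64302675, -0.33503494, -0.01085165]), 'ft_torque': array([ 0.0079419 , -0.00762876,  0.00023572]), 'finger_force': 0.0, 'gripper_width': 0.08548347182160382}
```

View pics/top0.png

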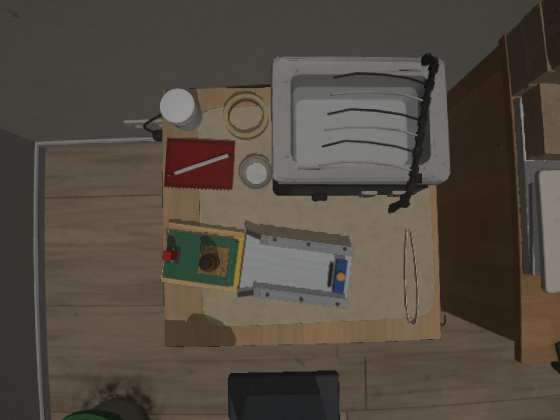

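View pics/scene0.png

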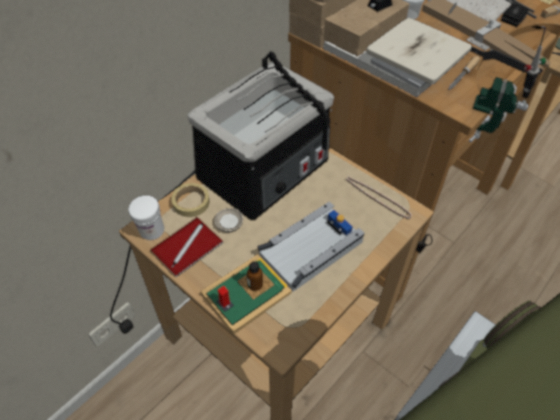

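Top view: tray around (203,258) with its post at (168,255) and the bottle at (208,262). The step is near (242,262) and the blue stop near (340,277).

Run:
```python
from h import *
P=np.load("top0.npy");I=np.load("top0i.npy")
H=cv2.cvtColor(I,cv2.COLOR_BGR2HSV);h,s,v=cv2.split(H)
for n,(u,w) in dict(post=(168,255),bottle=(208,262),deckL=(200,226),step=(250,263),mid=(300,268),buf=(331,274),stop=(340,277),railL=(277,243),railR=(273,294),dish=(256,172),table=(300,330)).items(): print(n,P[w,u].round(4))
roi=np.zeros(h.shape,bool);roi[215:310,155:360]=1
def rect(m,n):
    q=P[m&roi];q=q[q[:,2]>0.005]
    r=cv2.minAreaRect(q[:,:2].astype(np.float32)*1000)
    print(n,len(q),r,"z",np.median(q[:,2]).round(4))
rect((h>60)&(h<90)&(s>90),"green")
rect((h>100)&(h<130)&(s>120),"blue")
red=((h<6)|(h>174))&(s>150)&(v>80)&roi&(np.arange(560)<185)
q=P[red];q=q[q[:,2]>.07];print("post",len(q),q.mean(0),q.min(0),q.max(0))
# rail tops & deck lines
b=roi&(P[...,2]>.03)&(P[...,2]<.06)&(s<80)&(np.arange(560)>240)
q=P[b];print("rails",len(q),cv2.minAreaRect(q[:,:2].astype(np.float32)*1000),np.percentile(q[:,2],[5,50,95]))
wood=roi&(h>10)&(h<28)&(s>100)&(P[...,2]>.008)&(P[...,2]<.035)&(np.arange(560)<246)
q=P[wood];print("deck",len(q),cv2.minAreaRect(q[:,:2].astype(np.float32)*1000),np.percentile(q[:,2],[5,50,95]))
c=cv2.resize(I[210:315,155:360],None,fx=3.9,fy=3.9,interpolation=cv2.INTER_CUBIC);cv2.imwrite("pics/crop.png",cv2.convertScaleAbs(c,alpha=1.6))
```

```text
post [0.5805 0.2152 0.0843]
bottle [0.5662 0.1324 0.1077]
deckL [0.6391 0.1645 0.0009]
step [0.559  0.0575 0.0214]
mid [ 0.5463 -0.0465  0.0244]
buf [ 0.5326 -0.1104  0.0303]
stop [ 0.5276 -0.1264  0.0529]
railL [ 0.5995 -0.      0.0409]
railR [0.4952 0.0105 0.0393]
dish [0.7518 0.0421 0.0063]
table [ 0.4122 -0.0445 -0.0033]
green 1889 ((566.0963134765625, 115.1591796875), (243.7864532470703, 102.85523986816406), 83.86174774169922) z 0.024
blue 240 ((567.6271362304688, -89.43360900878906), (160.5064697265625, 62.12761306762695), 43.69322967529297) z 0.0456
post 75 [0.58030078 0.21839227 0.08356673] [0.57241134 0.20862713 0.07969436] [0.5885044  0.22816754 0.0876297 ]
rails 2069 ((545.5240478515625, -38.98524475097656), (223.77537536621094, 136.9997100830078), 82.37010192871094) [0.03500502 0.04103755 0.04482848]
deck 1576 ((573.5066528320312, 158.53585815429688), (164.56048583984375, 127.13992309570312), 81.06243133544922) [0.01119501 0.01521659 0.02769804]
```

View pics/crop.png

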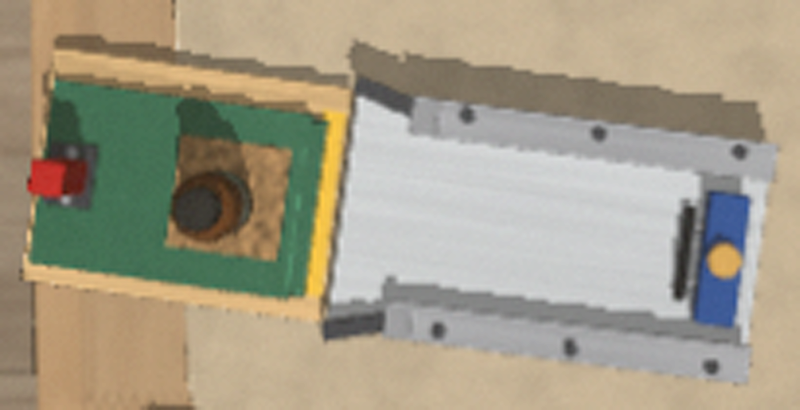

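Crop: the green tray's corners are about (55,80), (330,112), (305,297) and (33,262). The rail screws are at (467,115)–(739,151) and (438,330)–(711,366). The step corners are near (352,95) and (327,310).

```bash
cat >> h.py <<'E'
def onplane(f,uv,z):
    n=cv2.undistortPoints(np.array(uv,float).reshape(-1,1,2),f["mtx"],f["dist"]).reshape(-1,2)
    R=cv2.Rodrigues(np.array(f["rvec"],float))[0];t=np.array(f["tvec"],float).ravel()
    d=np.c_[n,np.ones(len(n))]@R;c=-R.T@t
    return c+d*((z-c[2])/d[:,2])[:,None]
E
python3 - <<'E'
from h import *
f=vision.grab_frame("top")
g=lambda c,z:onplane(f,[((a+.5)/3.9-.5+155,(b+.5)/3.9-.5+210) for a,b in c],z)
scr=g([(467,115),(598,133),(739,151),(438,330),(570,348),(711,366)],.042)
print("screws",scr.round(4),"ang",[np.degrees(np.arctan2(*(scr[i+2]-scr[i])[[1,0]])) for i in(0,3)],"width",np.linalg.norm(scr[0]-scr[3]))
print("mid",(scr[:3]+scr[3:])[:,:2]/2)
t=g([(55,80),(330,112),(305,297),(33,262)],.0245)
print("tray",t.round(4),t.mean(0))
for a,b in((0,1),(3,2)): d=t[b]-t[a];print(np.linalg.norm(d),np.degrees(np.arctan2(d[1],d[0])))
print("post",g([(44,178)],.0845))
print("step",g([(352,95),(327,310)],.024))
P=np.load("top0.npy")
for n,s in dict(st=np.s_[255:275,255:315],tr=np.s_[266:276,180:195],tray2=np.s_[240:250,180:195]).items(): print(n,np.median(P[s][...,2]))
S=np.load("scene0.npy");J=cv2.cvtColor(np.load("scene0i.npy"),cv2.COLOR_BGR2HSV)
h,s,v=cv2.split(J);roi=np.zeros(h.shape,bool);roi[200:360,190:380]=1
q=S[roi&(((h<6)|(h>174))&(s>150)&(v>60))];q=q[(q[:,2]>.075)];print("scene post top",len(q),q.mean(0) if len(q) else 0)
q=S[roi&(h>60)&(h<90)&(s>90)];print("scene tray",q.mean(0),np.median(q[:,2]))
print("scene station",np.median(S[240:260,290:330].reshape(-1,3),0))
E
```

```text
screws [[ 0.6076  0.0052  0.042 ]
 [ 0.5966 -0.0634  0.042 ]
 [ 0.5853 -0.1376  0.042 ]
 [ 0.4953  0.0229  0.042 ]
 [ 0.4842 -0.0461  0.042 ]
 [ 0.4727 -0.12    0.042 ]] ang [np.float64(-98.8734238989692), np.float64(-98.98588901065678)] width 0.11370976095680868
mid [[ 0.55144402  0.01402933]
 [ 0.54039178 -0.05475867]
 [ 0.52900159 -0.12880087]]
tray [[0.631  0.2268 0.0245]
 [0.6109 0.0787 0.0245]
 [0.5125 0.094  0.0245]
 [0.5335 0.2403 0.0245]] [0.57196936 0.15996554 0.0245    ]
0.14950350438713364 -97.7531779073671
0.14779244771166727 -98.20656350955007
post [[0.57999719 0.21931567 0.0845    ]]
step [[0.61969598 0.06678213 0.024     ]
 [0.50524556 0.0824717  0.024     ]]
st 0.023271171495255524
tr 0.024168567245797534
tray2 0.02408082531593883
scene post top 74 [0.56194391 0.23106137 0.11016333]
scene tray [0.55724677 0.1777424  0.02932267] 0.025016849028705546
scene station [ 0.53225696 -0.01803239  0.02385566]
```

Emit:
jog_arm:
  increments:
    - [[21,-20,-1,0,0,3.8,-1],[21,-20,-1,0,0,3.8,-1],[21,-20,-1,0,0,3.8,-1],[21,-20,-1,0,0,3.8,-1],[21,-20,-1,0,0,3.8,-1],[21,-20,-1,0,0,3.8,-1],[21,-20,-1,0,0,3.8,0],[21,-20,-1,0,0,3.8,0]]
  newtons: 80

```text
clock: 0.95
position: [0.354, 0.4333, 0.221]
ee_rot: [0.079, 0.997, -0.0, -0.0]
wrist_force: [-1.5, 0.4, -0.8]
gripper_width: 0.0589
finger_force: 0.0
```

Emit:
jog_arm:
  increments:
    - [[22.6,-21.4,-4,0,0,0,0],[22.6,-21.4,-4,0,0,0,0],[22.6,-21.4,-4,0,0,0,0],[22.6,-21.4,-4,0,0,0,0],[22.6,-21.4,-4,0,0,0,0],[22.6,-21.4,-4,0,0,0,0],[22.6,-21.4,-7,0,0,0,0],[22.6,-21.4,-7,0,0,0,0]]

```text
clock: 1.75
position: [0.5779, 0.2189, 0.1463]
ee_rot: [0.079, 0.997, -0.001, -0.004]
wrist_force: [-0.7, -0.2, -1.3]
gripper_width: 0.043
finger_force: 0.0
```

Run:
```python
from h import *
from scipy.spatial.transform import Rotation as R
o=get_obs();f=vision.grab_frame("wrist")
T=np.eye(4);T[:3,:3]=R.from_quat(o["ee_rot"]).as_matrix();T[:3,3]=o["position"];T=T@np.array(f["T_tool_cam"])
P=cloud(f,T);I=f["image"];np.save("w1.npy",P);np.save("w1i.npy",I);cv2.imwrite("pics/w1.png",cv2.convertScaleAbs(I,alpha=1.5))
h,s,v=cv2.split(cv2.cvtColor(I,cv2.COLOR_BGR2HSV))
red=((h<6)|(h>174))&(s>150);q=P[red];q=q[(q[:,2]>.078)&(q[:,2]<.095)]
d=np.array([-.1553,-.9879,0]);n=np.array([.9879,-.1553,0])
print(o["position"],o["ee_rot"],o["gripper_width"]);print("post",len(q),q.mean(0) if len(q) else 0)
if len(q): print([np.percentile(q@k,[1,99]) for k in(d,n)], cv2.minAreaRect(q[:,:2].astype(np.float32)*1000))
```

```text
[0.57786238 0.21892165 0.14630648] [ 0.07878935  0.99688243 -0.00139635 -0.00396294] 0.04300381170281143
post 867 [0.57517443 0.21971647 0.08514658]
[array([-0.31487518, -0.29786809]), array([0.52631904, 0.54369762])] ((576.0963134765625, 219.54019165039062), (17.300546646118164, 17.73469352722168), 80.74230194091797)
```

View pics/w1.png

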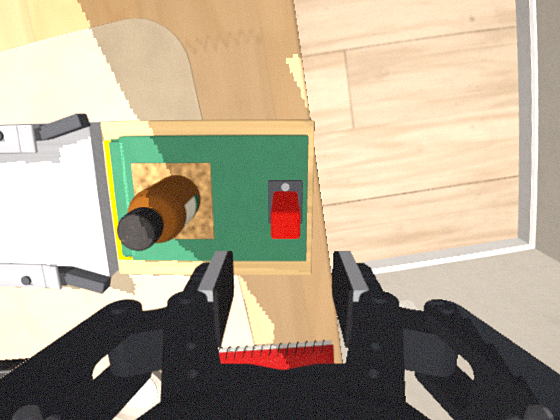

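The wrist view shows the post at (286,215) between the finger lines, with the bottle well clear of the left finger. I'll descend and grasp.

Emit:
jog_arm:
  increments:
    - [[0,0.05,-4,0,0,0,0],[0,0.05,-7,0,0,0,0],[0,0.05,-10,0,0,0,0],[0,0.05,-10,0,0,0,0],[0,0.05,-10,0,0,0,0]]

```text
clock: 2.3
position: [0.5793, 0.2221, 0.0524]
ee_rot: [0.077, 0.997, 0.0, 0.0]
wrist_force: [0.5, 0.3, 0.9]
gripper_width: 0.0427
finger_force: 0.0
```

```bash
cat > w.py <<'E'
from h import *
from scipy.spatial.transform import Rotation as R
def wrist(name):
    o=get_obs();f=vision.grab_frame("wrist")
    T=np.eye(4);T[:3,:3]=R.from_quat(o["ee_rot"]).as_matrix();T[:3,3]=o["position"];T=T@np.array(f["T_tool_cam"])
    P=cloud(f,T);I=f["image"];cv2.imwrite(f"pics/{name}.png",cv2.convertScaleAbs(I,alpha=1.4))
    print(o["position"],R.from_quat(o["ee_rot"]).as_matrix()[:,1:].T.round(4).tolist(),o["gripper_width"],o["wrist_force"].round(2))
    return P,I,cv2.split(cv2.cvtColor(I,cv2.COLOR_BGR2HSV))
E
python3 - <<'E'
from w import *
P,I,(h,s,v)=wrist("w2")
red=((h<6)|(h>174))&(s>150);q=P[red];q=q[(q[:,2]>.075)&(q[:,2]<.095)]
print("post",len(q)); 
if len(q)>20: print(cv2.minAreaRect(q[:,:2].astype(np.float32)*1000),np.median(q[:,2]))
E
```

```text
[0.57929705 0.2221092  0.05240092] [[0.1536, 0.9881, 0.0004], [0.0004, 0.0003, -1.0]] 0.04273815450818653 [0.53 0.32 0.9 ]
post 2704
((575.0333251953125, 214.54002380371094), (28.416501998901367, 18.384748458862305), 81.6762466430664) 0.08534843230077047
```

Emit:
jog_arm:
  increments:
    - [[-0.1,-0.3,-0.5,0,0,0,0],[-0.1,-0.3,-0.5,0,0,0,0.3],[-0.1,-0.3,-0.5,0,0,0,0.5],[-0.1,-0.3,-0.5,0,0,0,0.7],[-0.1,-0.3,-0.5,0,0,0,1],[-0.1,-0.3,-0.5,0,0,0,1],[-0.1,-0.3,-0.5,0,0,0,1]]
  newtons: 90

```text
clock: 3.05
position: [0.5796, 0.2181, 0.0479]
ee_rot: [0.078, 0.997, 0.001, 0.001]
wrist_force: [-0.8, 2.5, 6.6]
gripper_width: 0.0171
finger_force: 88.7
```

Run:
```python
from w import *
o=get_obs();print(o["gripper_width"],o["finger_force"],o["ee_rot"],o["position"])
P,I,(h,s,v)=wrist("w3")
d=np.array([-.1553,-.9879,0]);n=np.array([.9879,-.1553,0])
st=np.array([.5625,.0746,0])
q=P[(h>60)&(h<95)&(s>90)];q=q[(q[:,2]>.015)&(q[:,2]<.035)]
print("tray",len(q),cv2.minAreaRect(q[:,:2].astype(np.float32)*1000),np.median(q[:,2]))
print([np.percentile((q-st)@k,[1,50,99]).round(4) for k in(d,n)])
```

```text
0.017087291702584797 88.67571473121643 [7.83358072e-02 9.96926297e-01 7.80113665e-04 9.22024774e-04] [0.5795534  0.21810328 0.04786863]
[0.5795534  0.21810328 0.04786863] [[0.1562, 0.9877, 0.0017], [0.002, 0.0014, -1.0]] 0.017087291702584797 [-0.82  2.52  6.63]
tray 24790 ((566.6597290039062, 159.9514923095703), (150.25390625, 99.5159683227539), 80.81395721435547) 0.02569162909920676
[array([-0.1589, -0.1006, -0.0125]), array([-0.0585, -0.0393,  0.0309])]
```

View pics/w3.png

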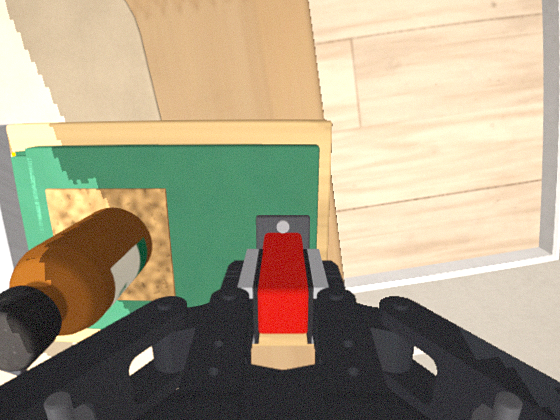

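Gripped at 17 mm opening, tray yaw about 80.8°. I'll lift 12 mm slowly and shift 2 mm toward the channel centre.

Emit:
jog_arm:
  increments:
    - [[0,0,0.15,0,0,0,1],[0,0,0.35,0,0,0,1],[0.05,0,0.6,0,0,0,1],[0.1,0,0.8,0,0,0,1],[0.15,0,1.0,0,0,0,1],[0.2,0,1.15,0,0,0,1],[0.2,0,1.2,0,0,0,1],[0.2,0,1.2,0,0,0,1]]

```text
clock: 3.9
position: [0.5807, 0.2174, 0.0584]
ee_rot: [0.078, 0.997, 0.0, 0.0]
wrist_force: [0.2, -1.0, -3.9]
gripper_width: 0.0168
finger_force: 87.7
```

Run:
```python
from w import *
P,I,(h,s,v)=wrist("w4")
q=P[(h>60)&(h<95)&(s>90)];q=q[(q[:,2]>.02)&(q[:,2]<.055)]
print("tray",cv2.minAreaRect(q[:,:2].astype(np.float32)*1000),np.median(q[:,2]))
A=np.c_[q[:,:2],np.ones(len(q))];c=np.linalg.lstsq(A,q[:,2],rcond=None)[0];print("plane slopes",c)
f=vision.grab_frame("top");I=f["image"]
cv2.imwrite("pics/top2.png",cv2.convertScaleAbs(cv2.resize(I[210:315,155:360],None,fx=3.9,fy=3.9,interpolation=cv2.INTER_CUBIC),alpha=1.6))
```

```text
[0.58072876 0.21741646 0.05843747] [[0.1559, 0.9878, 0.0001], [0.0002, 0.0, -1.0]] 0.016767358484815878 [ 0.16 -0.97 -3.88]
tray ((568.0322265625, 159.6008758544922), (149.9492645263672, 99.88182067871094), 81.1217269897461) 0.03625004307553503
plane slopes [ 0.00508931 -0.0015569   0.03382005]
```

View pics/top2.png

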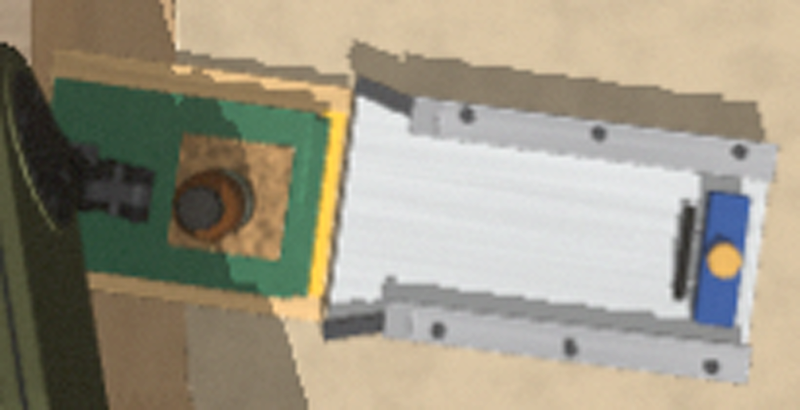

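Lifted crop: the tray's nose corners are at (331,113) and (307,298). The rails are unchanged and the bottle is standing on the pad.

Run:
```python
from h import *
f=vision.grab_frame("top")
g=lambda c,z:onplane(f,[((a+.5)/3.9-.5+155,(b+.5)/3.9-.5+210) for a,b in c],z)
d=np.array([-.1553,-.9879,0]);n=np.array([.9879,-.1553,0]);st=np.array([.5625,.0746,0])
for nm,c,z in(("tray",[(331,113),(307,298),(200,97),(200,285)],.0355),("screws",[(467,115),(598,133),(739,151),(438,330),(570,348),(711,366)],.042),("railin low z",[(390,107),(385,282)],.024),("stepends",[(352,95),(327,310)],.024)):
    p=g(c,z)-st;print(nm,np.c_[p@d,p@n].round(4).tolist())
```

```text
tray [[-0.01, 0.0468], [-0.0093, -0.0517], [-0.0801, 0.0458], [-0.0665, -0.0527]]
screws [[0.0616, 0.0553], [0.1311, 0.0551], [0.2061, 0.0555], [0.0615, -0.0584], [0.1314, -0.0586], [0.2062, -0.0585]]
railin low z [[0.0199, 0.0541], [0.0298, -0.0388]]
stepends [[-0.0012, 0.0577], [0.0011, -0.0578]]
```

Emit:
jog_arm:
  increments:
    - [[0,-0.1,0.05,0,0,0,1],[0,-0.4,0.07,0,0,0,1],[-0.05,-0.8,0.07,0,0,0,1],[-0.1,-1.3,0.07,0,0,0,1],[-0.17,-1.8,0.07,0,0,0,1],[-0.24,-2.3,0.07,0,0,0,1],[-0.28,-2.6,0.07,0,0,0,1],[-0.3,-2.7,0.07,0,0,0,1]]

```text
clock: 4.85
position: [0.5776, 0.1899, 0.059]
ee_rot: [0.078, 0.997, -0.0, -0.0]
wrist_force: [0.8, 0.6, -4.4]
gripper_width: 0.0172
finger_force: 87.8
```

Emit:
jog_arm:
  increments:
    - [[-0.02,-0.1,0,0,0,0,1],[-0.06,-0.4,0,0,0,0,1],[-0.13,-0.8,0,0,0,0,1],[-0.2,-1.3,0,0,0,0,1],[-0.28,-1.8,0,0,0,0,1],[-0.36,-2.3,0,0,0,0,1],[-0.41,-2.6,0,0,0,0,1],[-0.42,-2.7,0,0,0,0,1]]

```text
clock: 5.65
position: [0.5734, 0.163, 0.059]
ee_rot: [0.078, 0.997, -0.0, -0.0]
wrist_force: [-0.6, -0.0, -4.6]
gripper_width: 0.0172
finger_force: 87.8
```

Run:
```python
from w import *
f=vision.grab_frame("top");I=f["image"];P=cloud(f)
print(np.median(P[262:270,205:215,2]),get_obs()["wrist_force"])
cv2.imwrite("pics/top3.png",cv2.convertScaleAbs(cv2.resize(I[225:315,210:320],None,fx=6.5,fy=6.5,interpolation=cv2.INTER_CUBIC),alpha=1.6))
```

```text
0.1640409603665816 [ 0.23516451 -1.23800105 -3.65855329]
```

View pics/top3.png

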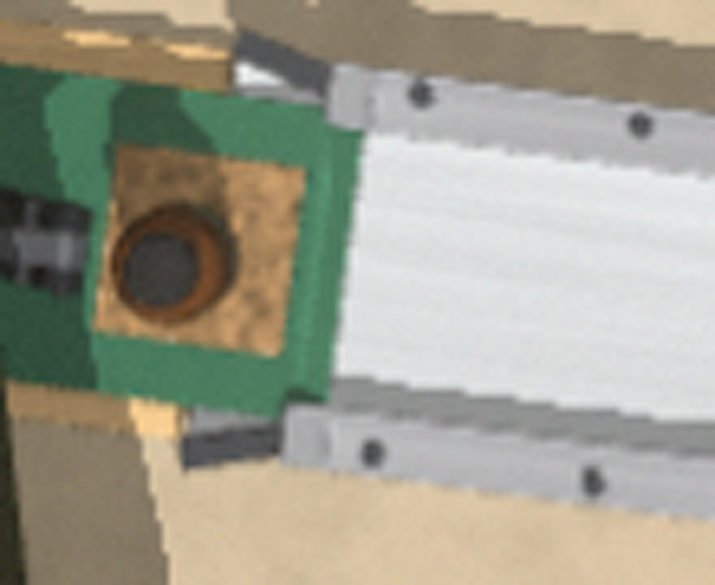

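The nose is already under the lip lead-ins (nose edge (360,135) to (330,400)). It is centred, the bottle is standing, and there's no contact force.

Emit:
jog_arm:
  increments:
    - [[-0.02,-0.1,0,0,0,0,1],[-0.06,-0.4,0,0,0,0,1],[-0.13,-0.8,0,0,0,0,1],[-0.2,-1.3,0,0,0,0,1],[-0.28,-1.8,0,0,0,0,1],[-0.36,-2.3,0,0,0,0,1],[-0.41,-2.6,0,0,0,0,1],[-0.42,-2.7,0,0,0,0,1]]

```text
clock: 6.5
position: [0.5692, 0.1359, 0.059]
ee_rot: [0.078, 0.997, -0.0, -0.0]
wrist_force: [-0.1, 0.5, -3.9]
gripper_width: 0.0169
finger_force: 87.8
```

Emit:
jog_arm:
  increments:
    - [[-0.02,-0.1,0,0,0,0,1],[-0.06,-0.4,0,0,0,0,1],[-0.13,-0.8,0,0,0,0,1],[-0.22,-1.4,0,0,0,0,1],[-0.31,-2.0,0,0,0,0,1],[-0.41,-2.6,0,0,0,0,1],[-0.47,-3.0,0,0,0,0,1],[-0.5,-3.2,0,0,0,0,1]]

```text
clock: 7.3
position: [0.5642, 0.1038, 0.059]
ee_rot: [0.078, 0.997, -0.0, -0.0]
wrist_force: [-0.7, -0.1, -3.3]
gripper_width: 0.017
finger_force: 87.9
```

Emit:
jog_arm:
  increments:
    - [[-0.02,-0.1,0,0,0,0,1],[-0.06,-0.4,0,0,0,0,1],[-0.13,-0.8,0,0,0,0,1],[-0.22,-1.4,0,0,0,0,1],[-0.31,-2.0,0,0,0,0,1],[-0.41,-2.6,0,0,0,0,1],[-0.47,-3.0,0,0,0,0,1],[-0.5,-3.2,0,0,0,0,1]]

```text
clock: 8.1
position: [0.5591, 0.0719, 0.059]
ee_rot: [0.078, 0.997, -0.0, -0.0]
wrist_force: [0.1, -0.7, -4.6]
gripper_width: 0.0171
finger_force: 87.9
```

Emit:
jog_arm:
  increments:
    - [[-0.02,-0.1,0,0,0,0,1],[-0.06,-0.4,0,0,0,0,1],[-0.13,-0.8,0,0,0,0,1],[-0.2,-1.3,0,0,0,0,1],[-0.27,-1.7,0,0,0,0,1],[-0.33,-2.1,0,0,0,0,1],[-0.35,-2.2,0,0,0,0,1],[-0.35,-2.2,0,0,0,0,1]]

```text
clock: 8.9
position: [0.5557, 0.0502, 0.059]
ee_rot: [0.078, 0.997, 0.0, -0.0]
wrist_force: [0.1, 0.2, -4.5]
gripper_width: 0.0167
finger_force: 87.9
```

Emit:
jog_arm:
  increments:
    - [[0,0,-0.03,0,0,0,1],[0,0,-0.06,0,0,0,1],[0,0,-0.09,0,0,0,1],[0,0,-0.1,0,0,0,1],[0,0,-0.1,0,0,0,1]]

```text
clock: 9.4
position: [0.5557, 0.0505, 0.058]
ee_rot: [0.078, 0.997, 0.0, -0.0]
wrist_force: [0.4, -1.1, -3.9]
gripper_width: 0.0172
finger_force: 87.9
```

Emit:
jog_arm:
  increments:
    - [[0,0,-0.03,0,0,0,1],[0,0,-0.05,0,0,0,1],[0,0,-0.05,0,0,0,1]]

```text
clock: 9.7
position: [0.5557, 0.0504, 0.0575]
ee_rot: [0.078, 0.997, 0.0, -0.0]
wrist_force: [0.0, -0.4, -4.6]
gripper_width: 0.0171
finger_force: 87.9
```

Emit:
jog_arm:
  increments:
    - [[0,0,-0.03,0,0,0,1],[0,0,-0.04,0,0,0,1],[0,0,-0.04,0,0,0,1]]

```text
clock: 10.0
position: [0.5557, 0.0504, 0.0571]
ee_rot: [0.078, 0.997, 0.0, -0.0]
wrist_force: [-0.7, 0.7, -4.4]
gripper_width: 0.017
finger_force: 87.9
```

Emit:
jog_arm:
  increments:
    - [[0,0,-0.03,0,0,0,1],[0,0,-0.05,0,0,0,1],[0,0,-0.05,0,0,0,1]]

```text
clock: 10.3
position: [0.5558, 0.0504, 0.057]
ee_rot: [0.078, 0.997, 0.0, -0.0]
wrist_force: [-2.6, 0.6, 0.2]
gripper_width: 0.0172
finger_force: 88.4
```

Emit:
jog_arm:
  increments:
    - [[0,0,-0.03,0,0,0,1],[0,0,-0.04,0,0,0,1],[0,0,-0.04,0,0,0,1]]

```text
clock: 10.6
position: [0.5558, 0.0504, 0.057]
ee_rot: [0.078, 0.997, -0.0, -0.0]
wrist_force: [-5.3, 1.0, 3.9]
gripper_width: 0.0169
finger_force: 89.0
```

Emit:
jog_arm:
  increments:
    - [[0,0,0.05,0,0,0,1],[-0.02,-0.1,0.05,0,0,0,1],[-0.03,-0.2,0.05,0,0,0,1],[-0.05,-0.3,0.05,0,0,0,1],[-0.06,-0.4,0.05,0,0,0,1],[-0.08,-0.5,0.05,0,0,0,1],[-0.08,-0.5,0.05,0,0,0,1]]

```text
clock: 11.3
position: [0.5554, 0.0453, 0.057]
ee_rot: [0.078, 0.997, 0.0, 0.001]
wrist_force: [1.3, 2.5, -0.9]
gripper_width: 0.0168
finger_force: 88.5
```

Emit:
jog_arm:
  increments:
    - [[-0.02,-0.1,0,0,0,0,1],[-0.03,-0.2,0,0,0,0,1],[-0.05,-0.3,0,0,0,0,1],[-0.06,-0.4,0,0,0,0,1],[-0.06,-0.4,0,0,0,0,1]]

```text
clock: 11.8
position: [0.5545, 0.0413, 0.057]
ee_rot: [0.078, 0.997, 0.0, 0.0]
wrist_force: [0.5, 3.4, 2.3]
gripper_width: 0.0172
finger_force: 88.9
```

Emit:
jog_arm:
  increments:
    - [[-0.02,-0.1,0,0,0,0,1],[-0.03,-0.2,0,0,0,0,1],[-0.05,-0.3,0,0,0,0,1],[-0.06,-0.4,0,0,0,0,1],[-0.06,-0.4,0,0,0,0,1]]

```text
clock: 12.3
position: [0.5539, 0.0373, 0.057]
ee_rot: [0.078, 0.997, 0.0, 0.0]
wrist_force: [0.7, 4.0, 3.1]
gripper_width: 0.0169
finger_force: 89.1
```

Emit:
jog_arm:
  increments:
    - [[-0.02,-0.1,0,0,0,0,1],[-0.03,-0.2,0,0,0,0,1],[-0.05,-0.3,0,0,0,0,1],[-0.05,-0.3,0,0,0,0,1]]

```text
clock: 12.7
position: [0.5535, 0.0344, 0.057]
ee_rot: [0.078, 0.997, 0.0, 0.0]
wrist_force: [1.4, 4.1, 4.3]
gripper_width: 0.0172
finger_force: 89.1
```

Emit:
jog_arm:
  increments:
    - [[-0.02,-0.1,0.03,0,0,0,1],[-0.03,-0.2,0.04,0,0,0,1],[-0.05,-0.3,0.04,0,0,0,1],[-0.05,-0.3,0.04,0,0,0,1]]

```text
clock: 13.1
position: [0.5526, 0.0312, 0.057]
ee_rot: [0.078, 0.997, -0.0, -0.0]
wrist_force: [0.7, 3.6, 1.7]
gripper_width: 0.0167
finger_force: 88.9
```

Emit:
jog_arm:
  increments:
    - [[-0.02,-0.1,0,0,0,0,1],[-0.03,-0.2,0,0,0,0,1],[-0.05,-0.3,0,0,0,0,1],[-0.05,-0.3,0,0,0,0,1]]

```text
clock: 13.5
position: [0.5521, 0.0282, 0.057]
ee_rot: [0.078, 0.997, -0.0, -0.0]
wrist_force: [0.2, 2.7, 0.1]
gripper_width: 0.0169
finger_force: 88.8
```

Emit:
jog_arm:
  increments:
    - [[-0.02,-0.1,0,0,0,0,1],[-0.03,-0.2,0,0,0,0,1],[-0.05,-0.3,0,0,0,0,1],[-0.05,-0.3,0,0,0,0,1]]

```text
clock: 13.9
position: [0.5517, 0.0261, 0.057]
ee_rot: [0.078, 0.997, 0.001, -0.0]
wrist_force: [0.7, 6.9, 0.9]
gripper_width: 0.0169
finger_force: 88.8
```

Emit:
jog_arm:
  increments:
    - [[-0.02,-0.1,0,0,0,0,1],[-0.03,-0.2,0,0,0,0,1],[-0.03,-0.2,0,0,0,0,1]]

```text
clock: 14.2
position: [0.5514, 0.0243, 0.057]
ee_rot: [0.078, 0.997, 0.001, -0.0]
wrist_force: [1.6, 6.1, 1.3]
gripper_width: 0.0171
finger_force: 88.9
```

Emit:
jog_arm:
  increments:
    - [[-0.02,-0.1,0,0,0,0,1],[-0.03,-0.2,0,0,0,0,1],[-0.03,-0.2,0,0,0,0,1]]

```text
clock: 14.5
position: [0.5511, 0.0223, 0.057]
ee_rot: [0.078, 0.997, 0.001, -0.0]
wrist_force: [1.0, 7.4, 1.9]
gripper_width: 0.0167
finger_force: 88.9
```

Emit:
jog_arm:
  increments:
    - [[-0.01,-0.1,0,0,0,0,1],[-0.02,-0.15,0,0,0,0,1],[-0.02,-0.15,0,0,0,0,1]]

```text
clock: 14.8
position: [0.5508, 0.0209, 0.057]
ee_rot: [0.078, 0.997, 0.001, -0.0]
wrist_force: [0.9, 7.8, 1.6]
gripper_width: 0.0169
finger_force: 88.9
```

Emit:
jog_arm:
  increments:
    - [[-0.01,-0.05,0,0,0,0,1],[-0.01,-0.1,0,0,0,0,1],[-0.01,-0.1,0,0,0,0,1]]

```text
clock: 15.1
position: [0.5507, 0.0199, 0.057]
ee_rot: [0.078, 0.997, 0.001, -0.0]
wrist_force: [1.2, 8.9, 2.4]
gripper_width: 0.0168
finger_force: 88.9
```

Emit:
jog_arm:
  increments:
    - [[-0.01,-0.04,0,0,0,0,1],[-0.01,-0.07,0,0,0,0,1],[-0.01,-0.07,0,0,0,0,1]]

```text
clock: 15.4
position: [0.5506, 0.0193, 0.057]
ee_rot: [0.078, 0.997, 0.001, -0.0]
wrist_force: [0.8, 8.8, 1.8]
gripper_width: 0.0168
finger_force: 88.9
```

Emit:
jog_arm:
  increments:
    - [[-0.01,-0.04,0,0,0,0,1],[-0.01,-0.06,0,0,0,0,1],[-0.01,-0.06,0,0,0,0,1]]

```text
clock: 15.7
position: [0.5507, 0.0192, 0.0572]
ee_rot: [0.078, 0.997, 0.002, -0.0]
wrist_force: [0.7, 10.4, 2.2]
gripper_width: 0.0171
finger_force: 89.0
```

Emit:
jog_arm:
  increments:
    - [[0,-0.03,0,0,0,0,1],[-0.01,-0.05,0,0,0,0,1],[-0.01,-0.05,0,0,0,0,1]]

```text
clock: 16.0
position: [0.5507, 0.0191, 0.0573]
ee_rot: [0.078, 0.997, 0.002, 0.0]
wrist_force: [1.0, 11.1, 2.4]
gripper_width: 0.0173
finger_force: 89.1
```

Emit:
jog_arm:
  increments:
    - [[0,-0.03,0,0,0,0,1],[-0.01,-0.06,0,0,0,0,1],[-0.01,-0.06,0,0,0,0,1],[-0.01,-0.06,0,0,0,0,1]]

```text
clock: 16.4
position: [0.5507, 0.0191, 0.0574]
ee_rot: [0.079, 0.997, 0.002, 0.0]
wrist_force: [1.3, 13.2, 2.8]
gripper_width: 0.0168
finger_force: 89.2
```

Emit:
jog_arm:
  increments:
    - [[0.01,0.06,0,0,0,0,1],[0.02,0.12,0,0,0,0,1],[0.02,0.15,0,0,0,0,1],[0.02,0.15,0,0,0,0,1]]

```text
clock: 16.8
position: [0.5507, 0.0192, 0.057]
ee_rot: [0.078, 0.997, 0.001, 0.0]
wrist_force: [0.9, 7.8, 0.9]
gripper_width: 0.0171
finger_force: 89.0
```

Solid stop: the force rises while y stays at 0.0191, after about 8 mm of buffer travel. I'll release by opening to about 42 mm, then go up.

Emit:
jog_arm:
  increments:
    - [[0,0.04,0,0,0,0,0.7],[0,0.06,0,0,0,0,0.4],[0,0.06,0,0,0,0,0.1],[0,0.06,0,0,0,0,0],[0,0.06,0,0,0,0,0],[0,0.06,0,0,0,0,0]]

```text
clock: 17.4
position: [0.5505, 0.0183, 0.057]
ee_rot: [0.078, 0.997, -0.0, -0.0]
wrist_force: [0.6, 0.1, 0.6]
gripper_width: 0.0424
finger_force: 0.0
```

Emit:
jog_arm:
  increments:
    - [[0,0,1,0,0,0,0],[0,0,3,0,0,0,0],[0,0,6,0,0,0,0],[0,0,9,0,0,0,0],[0,0,12,0,0,0,0],[0,0,15,0,0,0,0],[0,0,15,0,0,0,0],[0,0,15,0,0,0,0]]

```text
clock: 18.2
position: [0.5512, 0.0185, 0.2085]
ee_rot: [0.078, 0.997, -0.0, 0.001]
wrist_force: [-0.1, -0.5, 0.0]
gripper_width: 0.043
finger_force: 0.0
```

Run:
```python
from w import *
P,I,(h,s,v)=wrist("w5")
q=P[(h>60)&(h<95)&(s>90)];q=q[(q[:,2]>.02)&(q[:,2]<.055)]
print("tray",cv2.minAreaRect(q[:,:2].astype(np.float32)*1000),np.median(q[:,2]))
A=np.c_[q[:,:2],np.ones(len(q))];print(np.linalg.lstsq(A,q[:,2],rcond=None)[0])
```

```text
[0.55115065 0.01853961 0.20853517] [[0.1559, 0.9878, 0.0002], [0.0025, -0.0002, -1.0]] 0.04297242087270265 [-0.1  -0.51  0.04]
tray ((600.0369873046875, -121.9361572265625), (294.9729919433594, 232.44239807128906), 81.00174713134766) 0.03482364890145839
[0.00338475 0.00049868 0.03303755]
```

View pics/w5.png

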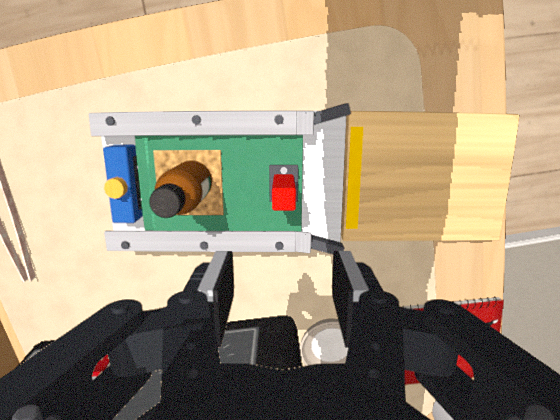

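The tray is flat under the lips with its nose at the blue stop (137,185) and the buffer pushed in. The bottle is standing on the pad and the gripper is clear.

```bash
python3 -c "
from station import job_done;print(job_done())"
```

```text
the job is handed in; nothing more can be done
None
```

The job is handed in; the judge's verdict was not shown. The tray was slid over the step and under the lips, pushed until the force rose with no further travel (about 8 mm into the buffer), and released, with the bottle standing on its pad.

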